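# Offer the blue key up to the suitcase lock

## Robot

A 6-joint arm with a two-finger parallel gripper is mounted at the origin on the work surface. World frame = base frame: x ahead of the robot, y to its left, z up, the work surface at z = 0. Lengths are in m, angles in rad, forces in N, time in s.
With the tool pointing down it reaches from about 0.375 to 0.975 m from the base axis. Payload 3.8 kg.
Tool frame: the origin (TCP) lies midway between the tips of the shut fingers; the grasp point (between the pads) lies 19 mm behind it; z points along the fingers, y is the line along which they close (so a half turn about z gives the same grasp; the last joint's range is limited). The gripper opens to 85 mm and grips with 20 to 120 N. Pads are 22 mm wide; open, the fingers measure 114 mm over their backs; the gripper's body (76 mm by 85 mm) begins 54 mm behind the grasp point. The pads swing forward as they close: fully open they stand 13 mm farther back than shut.
Start: joints at [-1.375, 0.264, 1.604, -0, 1.274, -0.037], TCP at [0.156, -0.657, 0.231] pointing down, gripper open.
Joint ranges: [-2.63, 2.63], [-0.94, 2.18], [0.31, 2.57], [-1.31, 4.45], [0, 2.66], [-2.55, 2.55]. Speed limits (rad/s): [2.57, 2.57, 3.14, 3.14, 3.14, 3.14].

## Interface

Orientations are given as a 3x3 rotation matrix whose columns are the frame's x, y, z axes.
In Python, from plant import ctrl gives the robot as it stands.
- The arm moves only by the tool servo_tool, never from a script. Its argument "rows" is a list of rows, each a list of 4 numbers: the shift along the tool's x, y, z in mm, then the turn about the tool's z in degrees. A call has 1 to 20 rows; each row shifts and turns the commanded pose from where the row before left it, along the tool's axes as they then stand; what a row does not reach is not made up. A row lasts 1/8 s, in which the tool goes at most 62.5 mm and 10.7 degrees, less where a joint would pass 70% of its speed; a pose out of reach is approached as far as the arm can. A call with a gripper value outside its range is refused whole. "jaw" is the finger opening in mm, from 0 to 85.4, set as the call begins (left out, the last holds). The fingers move at their own pace and stop on an object; the grip force is fixed at half the most. Time passes only in rows, so rows that do not move let the fingers close. It gives the time, the measured TCP pose, the force, the opening and the grip force at its end, in the units of the state.
- ctrl.observe(): the state, without advancing time (a new reading comes with each control period).
- ctrl.camera(name): name is "side" or "top" or "wrist"; returns (picture, depth): 420x560x3 uint8, blue, green, red; 420x560 float32, m along the optical axis (not along the pixel's ray), 0 where there is no reading.
- ctrl.calibration(name): a dict with "K" (3x3 intrinsics, pixels), "R" (3x3) and "t" (3): a world point X has camera coordinates R X + t; the wrist camera has in their place "tool_from_camera" (4x4, takes a point from camera to tool coordinates, whose origin is the TCP and whose axes are the flange's). Camera axes: x right, y down, z forward; pixel columns grow to the right and rows downward; lengths in m; the calibration is good to about 2 mm. A picture is of the moment at which its call begins: read the wrist's pose just before it. calibration takes no time and is no camera call.
- ctrl.close_job(): hands the job in; it is judged then, once.
The state is a dict: "time": time; "qpos": joint angles; "joint_vel": joint speeds; "joint_torque": joint torques, N m; "position": TCP position; "tool_rot": TCP orientation; "force": force on the tool from outside, world axes, zero at the start; "wrist_torque": the same for the moment, N m; "grip_width": finger opening in m; "finger_force": force on a finger pad.
Only numpy, scipy, OpenCV 4.12 (cv2) and the standard library are available. Lean on these libraries where they do the work, as an engineer would, in place of code of your own. Each camera call takes 0.05 s, during which the arm holds its last target. There are 200 camera calls.

## Task

Take the green screw tin off the black suitcase lock, where it covers the keyway, and set it down upright on the round cork mat. Then draw the blue-capped key out of the stand and carry it over the top of the row of steel latch and pewter hinge, leaving these and the other keys undisturbed. Finish still holding the key for inspection, blade down and upright, its tip about a centimetre above the centre of the keyway and its blade in line with the slot (either way round), never touching the lock.

Things in the scene. Friction and masses are not known exactly. Their poses are not given: they have to be found in the camera images.
- tin: Round closed screw tin in green enamel, 52 mm in diameter, 42 mm tall, about 120 g, loose. Origin at the centre of its underside, z up. It starts standing on the lock, covering the keyway.
- mat: Round cork mat, fixed, 110 mm in diameter and 3 mm thick, lying on the work surface. Origin at the centre of its underside.
- lock: Matte black suitcase lock module, fixed, lying with its keyway facing up: 100 (x) x 56 (y) x 40 mm high. A square brass plate 30 x 30 x 2 mm around the keyway stands on its top face, 22 mm from the centre towards -x; three combination wheels lie flush on the +x half. Origin at the centre of its underside, z up.
- keyway (a point): Centre of the keyway's mouth, level with the brass plate's top, 42 mm above the work surface. The slot runs along this frame's x (14 mm long in x, 6 mm wide in y, over 30 mm deep); z up.
- stand: Beechwood key stand, fixed: 210 (x) x 36 (y) x 55 mm high, foot 220 x 46 x 6 mm. Four slots in its top in a row at x = -75, -25, 25, 75 mm, each 14 (x) x 7 (y) x 45 mm deep. Origin at the centre of its underside. The keys' heads all lie in one plane along the row, so both flat faces of every head are free.
- key_blue: The blue-capped brass key to be carried, about 30 g, upright in one of the stand's slots (which one varies). Origin: underside of its shoulder, resting on the stand's top. z up to the head, x along blade width, y thickness. Blade 9 (x) x 3 (y) x 38 mm long, below the origin. Head 10 mm thick with flat faces: shoulder 18 wide to z = 8, brass bow 26 wide to 18, coloured cap 26 wide to 42.
- key_blue_tip (a point): Lower end of the blue-capped key's blade, on its centre line, 38 mm below the key's origin; axes as the key's.
- key_red: The red-capped brass key, to be left alone, about 30 g, upright in one of the stand's slots (which one varies). Origin: underside of its shoulder, resting on the stand's top. z up to the head, x along blade width, y thickness. Blade 9 (x) x 3 (y) x 38 mm long, below the origin. Head 10 mm thick with flat faces: shoulder 18 wide to z = 8, brass bow 26 wide to 18, coloured cap 26 wide to 42.
- key_yellow: The yellow-capped brass key, to be left alone, about 30 g, upright in one of the stand's slots (which one varies). Origin: underside of its shoulder, resting on the stand's top. z up to the head, x along blade width, y thickness. Blade 9 (x) x 3 (y) x 38 mm long, below the origin. Head 10 mm thick with flat faces: shoulder 18 wide to z = 8, brass bow 26 wide to 18, coloured cap 26 wide to 42.
- key_white: The white-capped brass key, to be left alone, about 30 g, upright in one of the stand's slots (which one varies). Origin: underside of its shoulder, resting on the stand's top. z up to the head, x along blade width, y thickness. Blade 9 (x) x 3 (y) x 38 mm long, below the origin. Head 10 mm thick with flat faces: shoulder 18 wide to z = 8, brass bow 26 wide to 18, coloured cap 26 wide to 42.
- latch: Polished steel spring latch standing on its long edge, loose, about 350 g, to be left alone: body 90 (x) x 24 (y) x 58 mm high, face plate 32 mm wide (y) and 64 mm high at the -x end, a brass bolt sticking out to x = -63 mm. Greatest height 64 mm. Origin on the underside at the body's centre. It stands between the stand and the lock.
- hinge: Pewter hinge standing on end, loose, about 220 g, to be left alone: knuckle 18 mm in diameter and 65 mm tall, two leaves 60 mm tall spread in a V to +x; 50 mm (x) by 60 mm (y) overall. Origin on the underside, 12 mm from the knuckle's axis towards +x. It stands between the stand and the lock.

How it is judged:
By the outcome, as a careful person would: the job done as asked, in the order asked, and still so for the second after the job is handed in, while the arm keeps its last pose, push and grip.
It also fails if it takes over 58 s, if anything falls off the work surface, if the arm or the gripper's body presses on something with over 40 N, if the wrist force passes 120 N, or if a joint passes its speed limit or range.

## Working session

There is one attempt and no reset: what is moved stays moved. The work goes in short steps, Python scripts to look and compute and a tool call to move; the robot and the scene stay as the last step left them, time stands still between calls to the robot, and variables do not carry over. Pictures are saved under pics/ and viewed, at most 10 in all, crops included, and the job is handed in when it is done.

Besides the shell and the picture viewer there is one more tool, called in YAML: its name, and indented under it one key for each argument. servo_tool: Moves the arm, as the interface text tells. Its arguments: {"type":"object","properties":{"rows":{"type":"array","items":{"type":"array","items":{"type":"number"}}},"jaw":{"type":"number"}},"required":["rows"]}

```bash
ls; mkdir -p pics; python3 - <<'E'
from plant import ctrl
import cv2,numpy as np
s=ctrl.observe();print(s['time'],s['position'],s['tool_rot'],s['grip_width'])
for n in('top','side'):
    p,d=ctrl.camera(n);cv2.imwrite(f'pics/{n}0.png',p);np.save(f'{n}0.npy',d)
    c=ctrl.calibration(n);print(n,c['K'],c['R'],c['t'],-np.array(c['R']).T@c['t'])
print(ctrl.calibration('wrist'))
E
```

```text
pics
0.0 [ 0.15557902 -0.65606126  0.22994199] [[ 9.73028711e-01  2.30683661e-01 -4.18395167e-04]
 [ 2.30684017e-01 -9.73026194e-01  2.21587405e-03]
 [ 1.04056483e-04 -2.25262615e-03 -9.99997457e-01]] 0.08548451563910724
top [[484.47583718   0.         283.76288174]
 [  0.         484.47583718 208.87120154]
 [  0.           0.           1.        ]] [[ 0.03001317 -0.99949754  0.01019176]
 [-0.99643801 -0.03072209 -0.07853308]
 [ 0.07880673 -0.00779844 -0.99685941]] [-0.04425979  0.57094745  1.07058506] [ 0.48587281 -0.01834797  1.11251213]
side [[445.14007242   0.         276.2315667 ]
 [  0.         445.14007242 215.83361978]
 [  0.           0.           1.        ]] [[-0.97568426 -0.21843577  0.01805638]
 [-0.16656792  0.68541189 -0.70884813]
 [ 0.14246173 -0.69461958 -0.70512998]] [0.54340517 0.14702669 0.83214166] [0.43613346 0.59594717 0.6811757 ]
{'K': array([[358.37756565,   0.        , 281.27648753],
       [  0.        , 358.37756565, 206.52514705],
       [  0.        ,   0.        ,   1.        ]]), 'tool_from_camera': array([[-4.14667687e-05, -9.60849654e-01, -2.77070280e-01,
         7.01614115e-02],
       [ 9.99999870e-01, -1.80445409e-04,  4.76103554e-04,
         9.43879001e-04],
       [-5.07459995e-04, -2.77070225e-01,  9.60849537e-01,
        -1.43433772e-01],
       [ 0.00000000e+00,  0.00000000e+00,  0.00000000e+00,
         1.00000000e+00]])}
```

View pics/top0.png

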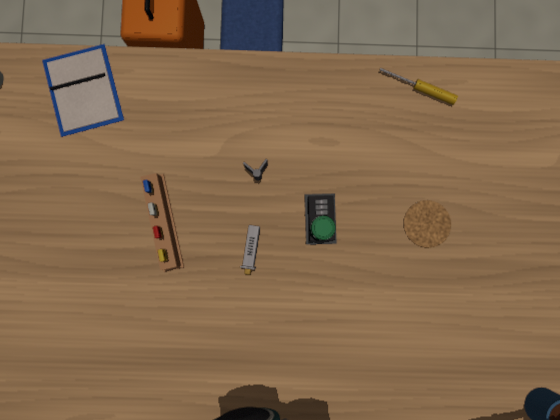

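View pics/side0.png

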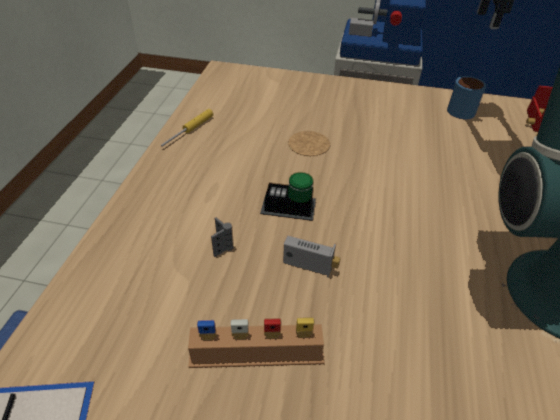

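The top view shows the tin at (323,228), lock at (320,219), mat at (428,223), latch at (251,248) and hinge at (257,170). Keys run blue (147,186), white (153,209), red (157,232), yellow (163,256). The side view agrees: blue is the outermost key, at (207,327).

```bash
cat > h.py <<'E'
import cv2,numpy as np
def ray(c,px,z,R=None,o=None):
    px=np.atleast_2d(np.asarray(px,float)); K=c['K']
    d=np.c_[(px[:,0]-K[0,2])/K[0,0],(px[:,1]-K[1,2])/K[1,1],np.ones(len(px))]
    if R is None: R=np.array(c['R']).T; o=-R@c['t']
    d=d@R.T
    return o+d*((z-o[2])/d[:,2])[:,None]
def blobs(mask,amin=20):
    n,l,s,ce=cv2.connectedComponentsWithStats(mask.astype(np.uint8))
    return [(s[i,4],ce[i],l==i) for i in range(1,n) if s[i,4]>=amin]
def hsv(p): return cv2.cvtColor(p,cv2.COLOR_BGR2HSV).astype(int)
E
python3 - <<'E'
from h import *
from plant import ctrl
R={'green':(65,90,120,50),'blue':(105,125,150,60),'red':(0,6,180,60),'yel':(22,32,150,90)}
for n in('top','side'):
    p=cv2.imread(f'pics/{n}0.png');H=hsv(p);c=ctrl.calibration(n)
    for k,(a,b,s,v) in R.items():
        for ar,ce,m in blobs((H[...,0]>=a)&(H[...,0]<=b)&(H[...,1]>=s)&(H[...,2]>=v)):
            z=.084 if k=='green' else .097
            print(n,k,ar,ce.round(1),ray(c,ce,z)[0].round(4))
p=cv2.imread('pics/top0.png')
crop=cv2.resize(p[140:285,130:460],None,fx=2.4,fy=2.4,interpolation=cv2.INTER_CUBIC);cv2.imwrite('pics/c0.png',crop)
c=ctrl.calibration('top')
g=cv2.cvtColor(p,cv2.COLOR_BGR2GRAY)
H=hsv(p)
# lock: dark
m=np.zeros(g.shape,bool);m[185:255,295:345]=((H[...,2]<75))[185:255,295:345]
m2=cv2.morphologyEx(m.astype(np.uint8),cv2.MORPH_CLOSE,np.ones((9,9)))
for ar,ce,b in blobs(m2,200):
    r=cv2.minAreaRect(np.argwhere(b)[:,::-1].astype(np.float32));print('lock',ar,r,ray(c,cv2.boxPoints(r),.04).round(4)[:,:2])
# mat
d=cv2.GaussianBlur(H[...,1],(1,1),0) if 0 else None
cs=p[190:260,395:460]; print(cs[33,33],cs[2,2],H[223,428],H[192,397])
E
```

```text
top green 430 [323.  227.3] [ 0.5305 -0.1109  0.084 ]
top blue 781 [84.8 92.1] [0.8029 0.4056 0.097 ]
top blue 48 [146.4 185.9] [0.6058 0.2641 0.097 ]
top red 58 [156.1 231.6] [0.5103 0.239  0.097 ]
top yel 357 [435.7  91.3] [ 0.8298 -0.3454  0.097 ]
top yel 52 [161.  254.9] [0.4622 0.2264 0.097 ]
side green 268 [300.6 180.5] [ 0.5305 -0.1054  0.084 ]
side blue 253 [408.7   3.1] [ 0.3255 -1.1635  0.097 ]
side blue 572 [366.9  37.8] [ 0.4505 -0.8203  0.097 ]
side blue 178 [412.4  45.7] [ 0.3102 -0.7988  0.097 ]
side blue 159 [206.1 326.3] [0.6046 0.272  0.097 ]
side blue 485 [ 60.1 392.5] [0.759  0.4102 0.097 ]
side red 85 [395.4  17.2] [ 0.3686 -1.0146  0.097 ]
side red 371 [538.5 104.9] [-0.0048 -0.5257  0.097 ]
side red 138 [271.9 324.8] [0.5101 0.2472 0.097 ]
side yel 188 [198.1 119.6] [ 0.8043 -0.2508  0.097 ]
side yel 132 [304.5 323.3] [0.4631 0.2335 0.097 ]
lock 1117 ((320.0516052246094, 218.94459533691406), (49.71829605102539, 29.802425384521484), 87.95458984375) [[ 0.6039 -0.0714]
 [ 0.6083 -0.1377]
 [ 0.498  -0.1441]
 [ 0.4937 -0.0783]]
[ 52  84 115] [ 76 106 135] [ 15 140 115] [ 15 111 135]
```

View pics/c0.png

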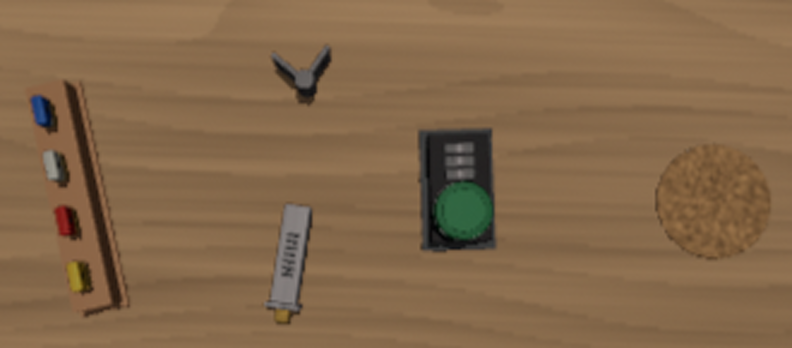

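Crop: tin centre at about (463,211), mat at (713,201), lock edges nearly along world x, and the key row tilted about 15°. Next I move above the tin and take a wrist image.

servo_tool:
  rows:
    - [20,-18,0,0]
    - [43,-39,0,0]
    - [43,-39,0,0]
    - [43,-39,0,0]
    - [43,-39,0,0]
    - [43,-39,0,0]
    - [43,-39,0,0]
    - [43,-39,0,0]
    - [43,-39,0,0]
    - [43,-39,0,0]
    - [43,-39,0,0]
    - [41,-36,0,0]
    - [0,0,0,0]
    - [0,0,0,0]
  jaw: 85

```text
time: 1.85
position: [0.5305, -0.1114, 0.2307]
tool_rot: [[0.973, 0.232, -0.001], [0.232, -0.973, -0.0], [-0.001, -0.0, -1.0]]
force: [-1.1, 0.5, -0.5]
grip_width: 0.0851
finger_force: 0.0
```

```bash
cat >> h.py <<'E'
def wrist(ctrl,name):
    s=ctrl.observe();p,d=ctrl.camera('wrist');cv2.imwrite(f'pics/{name}.png',p)
    c=ctrl.calibration('wrist');T=c['tool_from_camera'];Rt=np.array(s['tool_rot'])
    R=Rt@T[:3,:3];o=Rt@T[:3,3]+s['position']
    return s,p,d,c,R,o
def totool(s,v): return (np.array(s['tool_rot']).T@np.asarray(v))*1000
E
python3 - <<'E'
from h import *
from plant import ctrl
s,p,d,c,R,o=wrist(ctrl,'w1')
print(s['time'],s['position'],s['tool_rot'][:,0],s['force'])
H=hsv(p)
for ar,ce,m in blobs((H[...,0]>=65)&(H[...,0]<=90)&(H[...,1]>=120)&(H[...,2]>=50),200):
    top=m&(d*0+1>0)
    # top face: pixels whose depth gives z near .084
    v,u=np.nonzero(m);D=d[v,u];K=c['K']
    P=np.c_[(u-K[0,2])/K[0,0]*D,(v-K[1,2])/K[1,1]*D,D]@R.T+o
    zt=np.median(P[P[:,2]>np.percentile(P[:,2],60),2]);t=abs(P[:,2]-zt)<.004
    (x,y),r=cv2.minEnclosingCircle(np.c_[u,v][t].astype(np.float32))
    Q=ray(c,[x,y],.084,R,o)[0]
    print(ar,ce,zt,(x,y),r,Q,P[t].mean(0),totool(s,Q-s['position']))
E
```

```text
1.85 [ 0.53050835 -0.11141354  0.23070028] [ 0.97279011  0.23168344 -0.00148093] [-1.14720839  0.49622628 -0.51592143]
2179 [284.27627352 185.82147774] 0.08565717736908623 (283.5, 186.5) 29.470422744750977 [ 0.53465016 -0.11342372  0.084     ] [ 0.53549446 -0.11388443  0.08505917] [  3.78064303   2.93359257 146.69447103]
```

View pics/w1.png

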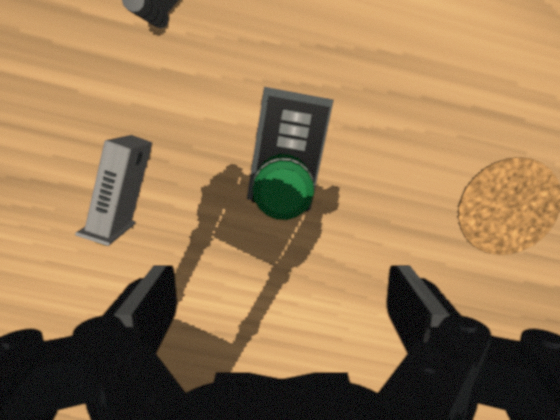

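Wrist view: tin top at (283,187), almost under the tool; lock, mat (508,205) and latch are visible. I descend and grip.

servo_tool:
  rows:
    - [3.5,2,25,0]
    - [0,0,40,0]
    - [0,0,45,0]
    - [0,0,40,0]
    - [0,0,20,0]
    - [0,0,8,0]
    - [0,0,0,0]

```text
time: 2.78
position: [0.5345, -0.1135, 0.0533]
tool_rot: [[0.973, 0.229, -0.0], [0.229, -0.973, 0.0], [-0.0, -0.0, -1.0]]
force: [-0.2, 0.1, 0.1]
grip_width: 0.0847
finger_force: 0.0
```

servo_tool:
  rows:
    - [0,0,0,0]
    - [0,0,0,0]
    - [0,0,0,0]
    - [0,0,0,0]
    - [0,0,0,0]
    - [0,0,0,0]
    - [0,0,0,0]
    - [0,0,0,0]
  jaw: 40

```text
time: 3.78
position: [0.5363, -0.113, 0.055]
tool_rot: [[0.973, 0.231, 0.003], [0.231, -0.973, -0.001], [0.003, 0.002, -1.0]]
force: [-1.2, -0.3, 6.6]
grip_width: 0.0506
finger_force: 62.7
```

```bash
python3 - <<'E'
from h import *
from plant import ctrl
s=ctrl.observe();print(s['time'],s['grip_width'],s['finger_force'],s['force'])
# mat from w1 (pose then) and top
c=ctrl.calibration('top');p=cv2.imread('pics/top0.png')
g=cv2.GaussianBlur(p,(5,5),0).astype(int)
m=np.zeros(p.shape[:2],bool);m[190:260,395:460]=(g[...,0]<66)[190:260,395:460]
for ar,ce,b in blobs(cv2.morphologyEx(m.astype(np.uint8),cv2.MORPH_CLOSE,np.ones((5,5))),500):
    v,u=np.nonzero(b);e=cv2.minEnclosingCircle(np.c_[u,v].astype(np.float32));print(ar,ce,e,ray(c,e[0],.003),ray(c,ce,.003),totool(s,ray(c,e[0],.003)[0]-s['position']))
E
```

```text
3.775 0.050605487438354045 62.696910202503204 [-1.19321856 -0.32102094  6.56344926]
1801 [426.61354803 224.02998334] ((426.3663330078125, 224.11221313476562), 24.41135025024414) [[ 0.54856205 -0.35572711  0.003     ]] [[ 0.54876861 -0.35629554  0.003     ]] [-44.30275715 238.93531532  52.23268807]
```

servo_tool:
  rows:
    - [0,0,-10,0]
    - [0,0,-25,0]
    - [0,0,-35,0]
    - [-5,25,0,0]
    - [-8,42,0,0]
    - [-8,42,0,0]
    - [-8,42,0,0]
    - [-7,40,0,0]
    - [-5,30,0,0]
    - [-3,18,0,0]
    - [0,0,0,0]
    - [0,0,25,0]
    - [0,0,35,0]
    - [0,0,25,0]
    - [0,0,12,0]
    - [0,0,5,0]
    - [0,0,2,0]
    - [0,0,0,0]

```text
time: 6.02
position: [0.548, -0.3557, 0.0204]
tool_rot: [[0.973, 0.231, 0.001], [0.231, -0.973, -0.001], [0.001, 0.001, -1.0]]
force: [0.1, 1.0, -1.5]
grip_width: 0.0502
finger_force: 62.8
```

```bash
python3 - <<'E'
from h import *
from plant import ctrl
s,p,d,c,R,o=wrist(ctrl,'w2')
print(s['position'],s['force'],s['grip_width'])
E
```

```text
[ 0.54799497 -0.35571373  0.02037623] [ 0.10555562  1.03925501 -1.54636241] 0.05022258207227614
```

View pics/w2.png

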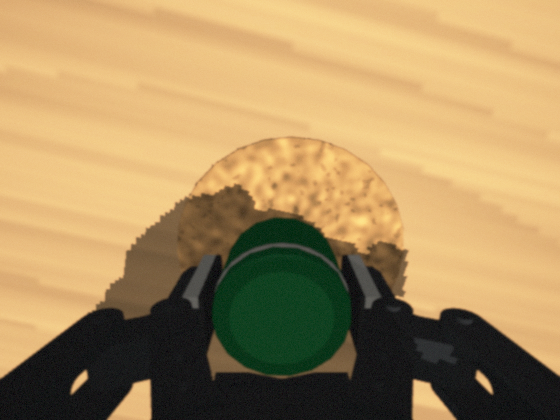

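The tin is upright in the grip, over the mat (mat centre about (291,240)) and a few mm above it. I lower it gently.

servo_tool:
  rows:
    - [0,0,2,0]
    - [0,0,1,0]
    - [0,0,0.5,0]
    - [0,0,0,0]
    - [0,0,0,0]

```text
time: 6.7
position: [0.5472, -0.3554, 0.0161]
tool_rot: [[0.973, 0.231, -0.0], [0.231, -0.973, -0.0], [-0.0, 0.0, -1.0]]
force: [-2.2, 0.1, 2.2]
grip_width: 0.0505
finger_force: 62.8
```

servo_tool:
  rows:
    - [0,0,0,0]
    - [0,0,0,0]
    - [0,0,0,0]
    - [0,0,0,0]
    - [0,0,0,0]
    - [0,0,0,0]
  jaw: 85

```text
time: 7.45
position: [0.5472, -0.3553, 0.0157]
tool_rot: [[0.973, 0.231, -0.0], [0.231, -0.973, 0.0], [-0.0, -0.0, -1.0]]
force: [-0.1, 0.0, -1.7]
grip_width: 0.0852
finger_force: 0.0
```

servo_tool:
  rows:
    - [0,0,-15,0]
    - [0,0,-40,0]
    - [0,0,-55,0]
    - [0,0,-60,0]
    - [0,0,-44,0]
    - [-3,-24,0,0]
    - [-8,-48,0,0]
    - [-8,-48,0,0]
    - [-8,-48,0,0]
    - [-5,-40,0,0]
    - [0,-12,0,0]
    - [0,0,0,0]
    - [0,0,0,0]

```text
time: 9.07
position: [0.466, -0.1496, 0.2303]
tool_rot: [[0.973, 0.23, 0.001], [0.23, -0.973, -0.001], [0.001, 0.001, -1.0]]
force: [-0.2, 0.7, 0.7]
grip_width: 0.085
finger_force: 0.0
```

```bash
python3 - <<'E'
from h import *
from plant import ctrl
s,p,d,c,R,o=wrist(ctrl,'w3')
print(s['time'],s['position'],s['tool_rot'],s['grip_width'])
np.savez('w3.npz',R=R,o=o,d=d)
t,_=ctrl.camera('top');cv2.imwrite('pics/top1.png',t)
H=hsv(t);cc=ctrl.calibration('top')
for ar,ce,m in blobs((H[...,0]>=65)&(H[...,0]<=90)&(H[...,1]>=120)&(H[...,2]>=50),100): print('tin',ar,ce,ray(cc,ce,.045))
E
```

```text
9.075 [ 0.46603399 -0.14962402  0.23029413] [[ 9.73125890e-01  2.30271868e-01  9.32050393e-04]
 [ 2.30272660e-01 -9.73125773e-01 -8.55084212e-04]
 [ 7.10100421e-04  1.04673031e-03 -9.99999200e-01]] 0.08495476042895934
tin 390 [431.02051282 226.11538462] [[ 0.54207077 -0.35330344  0.045     ]]
```

View pics/w3.png

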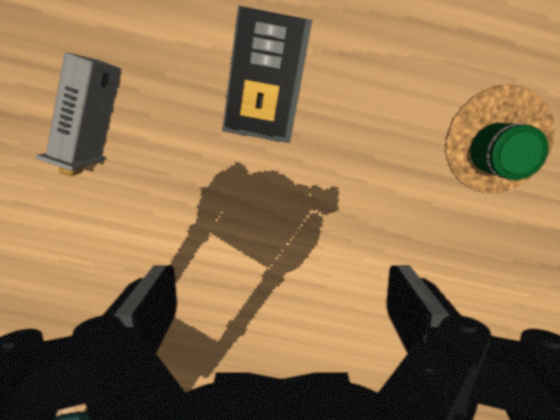

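The tin is standing on the mat at (518,151). The brass plate is exposed, with its slot at (260,100). Measuring plate and slot.

```bash
cat >> h.py <<'E'
def plate(p,c,R=None,o=None,amin=40):
    H=hsv(p); m=(H[...,0]>=15)&(H[...,0]<=32)&(H[...,1]>150)&(H[...,2]>90)
    out=[]
    for ar,ce,b in blobs(m,amin):
        cn,_=cv2.findContours(b.astype(np.uint8),cv2.RETR_EXTERNAL,cv2.CHAIN_APPROX_NONE)
        W=ray(c,cn[0][:,0],.042,R,o)[:,:2]
        r=cv2.minAreaRect((W*1000).astype(np.float32))
        f=np.zeros(m.shape,np.uint8);cv2.drawContours(f,cn,0,1,-1)
        h=(f>0)&~b; v,u=np.nonzero(h)
        if len(u)<4: out.append((ar,ce,r));continue
        S=(ray(c,np.c_[u,v],.042,R,o)[:,:2]*1000)
        w,V=np.linalg.eigh(np.cov(S.T));out.append((ar,ce,r,'slot',S.mean(0),len(u),np.degrees(np.arctan2(V[1,1],V[0,1])),np.sqrt(w*12)))
    return out
E
python3 - <<'E'
from h import *
from plant import ctrl
z=np.load('w3.npz');p=cv2.imread('pics/w3.png');
for x in plate(p,ctrl.calibration('wrist'),z['R'],z['o'],200): print(x)
t=cv2.imread('pics/top1.png');
for x in plate(t,ctrl.calibration('top')): print('top',x)
E
```

```text
(np.int32(1193), array([258.95725063, 100.16764459]), ((532.4471435546875, -115.0058364868164), (31.105575561523438, 31.172500610351562), 3.5286569595336914), 'slot', array([ 532.53951023, -115.2299418 ]), 75, np.float64(-177.01430540016165), array([ 4.68022911, 12.05933425]))
top (np.int32(406), array([435.78078818,  91.22167488]), ((848.4296264648438, -362.89013671875), (99.9296646118164, 22.346389770507812), 67.87459564208984))
top (np.int32(165), array([321.59393939, 227.24848485]), ((531.7830810546875, -111.43904113769531), (28.756628036499023, 28.86086654663086), 1.7367044687271118), 'slot', array([ 532.12075293, -112.35758286]), 17, np.float64(176.94257122699824), array([ 6.27993388, 13.0102894 ]))
top (np.int32(68), array([160.75      , 255.16176471]), ((460.5595397949219, 240.13941955566406), (27.602787017822266, 11.536493301391602), 14.16489315032959))
```

servo_tool:
  rows:
    - [13,-20,0,0]
    - [26,-42,0,0]
    - [26,-42,0,0]
    - [26,-42,0,0]
    - [26,-42,0,0]
    - [26,-42,0,0]
    - [26,-42,0,0]
    - [26,-42,0,0]
    - [24,-38,0,0]
    - [13,-22,0,0]
    - [0,0,0,0]
    - [0,0,0,0]

```text
time: 10.68
position: [0.6047, 0.2675, 0.2294]
tool_rot: [[0.973, 0.23, -0.001], [0.23, -0.973, -0.001], [-0.001, 0.001, -1.0]]
force: [-0.7, 0.8, -1.2]
grip_width: 0.0851
finger_force: 0.0
```

```bash
python3 - <<'E'
from h import *
from plant import ctrl
s,p,d,c,R,o=wrist(ctrl,'w4')
print(s['time'],s['position'],s['tool_rot'][:,0],s['grip_width'])
np.savez('w4.npz',R=R,o=o,d=d,pos=s['position'],rot=s['tool_rot'])
H=hsv(p)
for n,m in dict(blue=(H[...,0]>=105)&(H[...,0]<=125)&(H[...,1]>=150)&(H[...,2]>=60),red=((H[...,0]<=6)|(H[...,0]>175))&(H[...,1]>=170)&(H[...,2]>=70),yel=(H[...,0]>=22)&(H[...,0]<=32)&(H[...,1]>=150)&(H[...,2]>=90)).items():
  for ar,ce,b in blobs(m,60):
    v,u=np.nonzero(b);q=ray(c,ce,.097,R,o)[0]
    r=cv2.minAreaRect((ray(c,np.c_[u,v],.097,R,o)[:,:2]*1000).astype(np.float32))
    print(n,ar,ce.round(1),q.round(4),r)
E
```

```text
10.675 [0.6046872  0.26745319 0.22937673] [ 0.97318062  0.2300393  -0.0011881 ] 0.08506738333779441
blue 352 [285.2 189.7] [0.6099 0.2642 0.097 ] ((609.9069213867188, 264.0329284667969), (26.832372665405273, 8.722667694091797), 13.72940731048584)
red 374 [287.9 298.4] [0.5164 0.2395 0.097 ] ((516.48486328125, 239.80889892578125), (35.06785583496094, 9.46485710144043), 13.818742752075195)
yel 325 [289.1 346.6] [0.4691 0.2269 0.097 ] ((470.0924377441406, 226.65115356445312), (39.239131927490234, 9.25385570526123), 14.920268058776855)
```

View pics/w4.png

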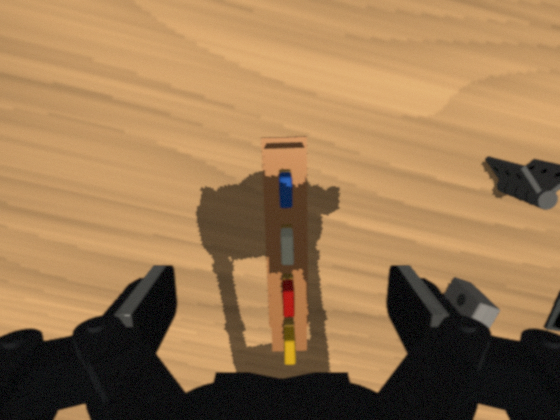

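Blue cap at (285,190), white (287,245), red (288,298), yellow (289,346), row angle about 14.8°. I descend on blue and close.

servo_tool:
  rows:
    - [3,4,20,-1.5]
    - [0,0,40,0]
    - [0,0,45,0]
    - [0,0,35,0]
    - [0,0,18,0]
    - [0,0,5,0]
    - [0,0,0,0]
    - [0,0,0,0]

```text
time: 11.72
position: [0.6101, 0.2661, 0.0688]
tool_rot: [[0.967, 0.256, 0.003], [0.256, -0.967, 0.001], [0.003, -0.0, -1.0]]
force: [0.3, -0.0, -0.6]
grip_width: 0.085
finger_force: 0.0
```

servo_tool:
  rows:
    - [0,0,0,0]
    - [0,0,0,0]
    - [0,0,0,0]
    - [0,0,0,0]
    - [0,0,0,0]
    - [0,0,0,0]
    - [0,0,0,0]
    - [0,0,0,0]
  jaw: 20

```text
time: 12.72
position: [0.6087, 0.2656, 0.0668]
tool_rot: [[0.967, 0.256, -0.0], [0.256, -0.967, 0.0], [0.0, -0.0, -1.0]]
force: [-0.7, -1.2, 0.2]
grip_width: 0.0199
finger_force: 0.0
```

servo_tool:
  rows:
    - [0,0,0,0]
    - [0,0,0,0]
    - [0,0,0,0]
    - [0,0,0,0]
    - [0,0,0,0]
    - [0,0,0,0]
  jaw: 5

```text
time: 13.48
position: [0.6086, 0.2656, 0.0668]
tool_rot: [[0.967, 0.256, 0.0], [0.256, -0.967, 0.0], [0.0, -0.0, -1.0]]
force: [-0.4, -0.6, -0.2]
grip_width: 0.0096
finger_force: 59.2
```

servo_tool:
  rows:
    - [0,0,-4,0]
    - [0,0,-10,0]
    - [0,0,-15,0]
    - [0,0,-20,0]
    - [0,0,-25,0]
    - [0,0,-30,0]
    - [0,0,-20,0]
    - [0,0,-9,0]
    - [0,0,0,0]
    - [0,0,0,0]

```text
time: 14.72
position: [0.6078, 0.2652, 0.1983]
tool_rot: [[0.967, 0.256, -0.002], [0.256, -0.967, -0.001], [-0.002, 0.0, -1.0]]
force: [0.3, -0.1, -0.2]
grip_width: 0.0094
finger_force: 59.2
```

```bash
python3 - <<'E'
from h import *
from plant import ctrl
s,p,d,c,R,o=wrist(ctrl,'w5');t,_=ctrl.camera('side');cv2.imwrite('pics/side2.png',t)
print(s['time'],s['position'],s['grip_width'],s['force'])
a=p[170:420,150:420];b=t[170:420,150:420]
cv2.imwrite('pics/v5.png',cv2.resize(np.hstack([a,b]),None,fx=1.45,fy=1.45))
print(totool(s,np.array([.5325,-.1145,0])-s['position']),np.degrees(np.arctan2(s['tool_rot'][1,0],s['tool_rot'][0,0])))
E
```

```text
14.725 [0.60784748 0.26524636 0.19831081] 0.009370067681448335 [ 0.34897864 -0.05053414 -0.18780596]
[-169.61592792  347.72842461  198.81424184] 14.838611895654859
```

View pics/v5.png

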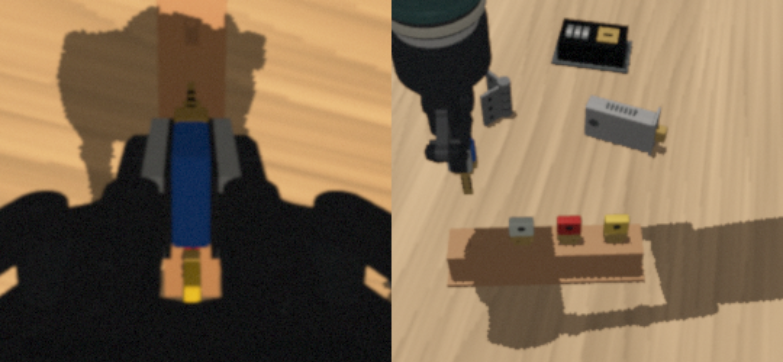

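The key is out, held by its flat faces and about upright (side crop around (465,170)). White, red and yellow still stand. I carry it across.

servo_tool:
  rows:
    - [-8,16,0,0]
    - [-18,37,0,0]
    - [-20,41,0,0]
    - [-20,41,0,0]
    - [-20,41,0,0]
    - [-20,41,0,0]
    - [-20,41,0,0]
    - [-20,41,0,0]
    - [-15,31,0,0]
    - [-8.5,17.5,0,0]
    - [0,0,10,3.9]
    - [0,0,20,3.9]
    - [0,0,20,3.8]
    - [0,0,10,0]
    - [0,0,0,0]
    - [0,0,0,0]
    - [0,0,0,0]

```text
time: 16.95
position: [0.5345, -0.1139, 0.1408]
tool_rot: [[0.998, 0.057, 0.002], [0.057, -0.998, -0.0], [0.002, 0.001, -1.0]]
force: [1.1, 0.0, -0.0]
grip_width: 0.0095
finger_force: 59.3
```

```bash
python3 - <<'E'
from h import *
from plant import ctrl
s,p,d,c,R,o=wrist(ctrl,'w6')
np.savez('w6.npz',R=R,o=o,d=d,pos=s['position'],rot=s['tool_rot'])
for n in('top','side'):
    t,_=ctrl.camera(n);cv2.imwrite(f'pics/{n}6.png',t)
    C=ctrl.calibration(n)
    def pr(X): q=C['K']@(C['R']@X+C['t']);return (q[:2]/q[2])
    for dz in(-.05,0,.02): print(n,dz,pr(s['position']+[0,0,dz]).round(1))
    print('keyway',pr(np.array([.5325,-.1145,.042])).round(1))
print(s['time'],s['position'],s['force'],np.degrees(np.arctan2(s['tool_rot'][1,0],s['tool_rot'][0,0])))
t=cv2.imread('pics/top6.png');u=cv2.imread('pics/side6.png')
a=p[60:330,140:420]
b=cv2.resize(u[110:230,240:370],(390,360),interpolation=cv2.INTER_CUBIC)
a=cv2.resize(a,(373,360));cv2.imwrite('pics/v6.png',np.hstack([a,b]))
E
```

```text
top -0.05 [324.7 225.3]
top 0 [327.1 224.2]
top 0.02 [328.1 223.7]
keyway [322.9 227.2]
side -0.05 [299.6 175.1]
side 0 [300.9 155.7]
side 0.02 [301.5 147.6]
keyway [299.3 192.6]
16.95 [ 0.53454537 -0.1138744   0.14081923] [ 1.09444291  0.04335181 -0.01571897] 3.2634644531173316
```

View pics/v6.png

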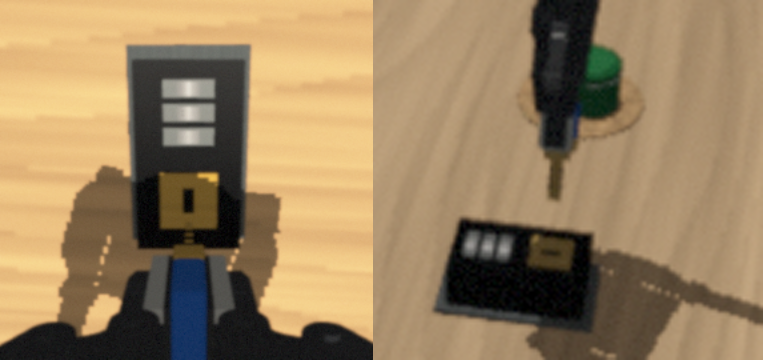

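The wrist crop shows the slot (188,201) straight ahead of the key's centre line (189,240) and the blade in line with it. The side crop shows the tip at (554,198) above the slot at (550,253). Measuring tip and slot in the wrist, side and top cameras.

```bash
python3 - <<'E'
from h import *
from plant import ctrl
z=np.load('w6.npz');p=cv2.imread('pics/w6.png');c=ctrl.calibration('wrist');d=z['d'];pos=z['pos'];rot=z['rot']
for x in plate(p,c,z['R'],z['o'],150):
    print(x)
    if len(x)>3:
        Q=np.array([*(x[4]/1000),.042]);print('tool rel',rot.T@(Q-pos)*1000)
# blade pixels: depth points in tool frame
v,u=np.mgrid[190:290,255:310];v=v.ravel();u=u.ravel();D=d[v,u];K=c['K']
P=(np.c_[(u-K[0,2])/K[0,0]*D,(v-K[1,2])/K[1,1]*D,D]@z['R'].T+z['o']-pos)@rot*1000
for lo,hi in((40,56),(25,40),(12,25),(2,12),(-8,2),(-25,-10)):
    k=(P[:,2]>lo)&(P[:,2]<hi)&(abs(P[:,1])<16)&(D>0)
    if k.sum(): print(lo,hi,k.sum(),'x',np.percentile(P[k,0],[5,50,95]).round(1),'y',np.percentile(P[k,1],[2,50,98]).round(1),'z',P[k,2].mean().round(1),'v',v[k].min(),v[k].max(),'u',u[k].min(),u[k].max())
for n in('top','side'):
    q=cv2.imread(f'pics/{n}6.png')
    for x in plate(q,ctrl.calibration(n),amin=15): 
        if abs(x[1][0]-310)<30: print(n,x)
# side: blade pixel rows
q=hsv(cv2.imread('pics/side6.png'))
for r in range(160,200):
    print(r,[f"{a}/{b}/{e}" for a,b,e in q[r,295:307]]) if 168<=r<=180 else 0
E
```

```text
(np.int32(1525), array([281.39081967, 209.38229508]), ((532.8627319335938, -115.29776000976562), (30.155845642089844, 29.952465057373047), 3.2486116886138916), 'slot', array([ 532.39434209, -114.87310041]), 181, np.float64(-175.16688797054906), array([ 7.10982858, 14.56627244]))
tool rel [-2.37574212  0.82074905 98.8157252 ]
40 56 29 x [3.2 3.4 3.7] y [-0.2  1.5  2.6] z 43.9 v 227 231 u 279 284
25 40 61 x [3.1 3.4 3.8] y [-0.2  0.9  2.5] z 32.4 v 231 241 u 279 284
12 25 12 x [3.3 3.7 4. ] y [-0.1  1.2  2.4] z 23.3 v 242 243 u 279 284
2 12 4 x [11.3 11.3 11.4] y [-3.3 -0.4  5.4] z 2.2 v 244 244 u 271 292
-8 2 354 x [10.6 11.4 12. ] y [-9.3  1.3 11.6] z -4.4 v 244 255 u 255 308
-25 -10 913 x [10.6 11.2 12.1] y [-8.8  1.3 11.4] z -17.7 v 254 274 u 255 309
side (np.int32(147), array([304.6122449, 324.8707483]), ((465.6427307128906, 202.48480224609375), (27.37801742553711, 22.326629638671875), 13.268096923828125), 'slot', array([463.43588475, 204.3720998 ]), 25, np.float64(45.737919512699165), array([ 7.5442454 , 13.97803885]))
168 ['16/89/177', '17/90/178', '16/93/173', '16/94/144', '19/
[... 1350 characters left out ...]
2', '17/91/169', '17/90/173', '17/91/174', '17/90/170']
177 ['17/87/179', '16/88/177', '17/91/174', '17/93/170', '17/95/166', '17/94/162', '17/100/155', '17/93/161', '17/91/171', '16/90/175', '17/91/174', '17/90/170']
178 ['18/88/177', '17/89/175', '17/88/176', '16/90/176', '17/88/176', '17/88/174', '17/89/171', '17/91/169', '16/90/173', '17/92/175', '17/89/174', '16/90/167']
179 ['17/88/176', '17/88/176', '17/89/177', '17/89/178', '17/90/179', '17/90/175', '17/89/172', '16/91/174', '16/91/173', '17/90/175', '17/89/172', '17/92/166']
180 ['17/89/175', '17/89/175', '17/88/176', '17/89/177', '17/88/179', '16/91/174', '17/92/170', '16/90/172', '17/88/173', '18/89/175', '16/90/168', '16/93/165']
```

servo_tool:
  rows:
    - [-0.8,0,8,0]
    - [0,0,12,0]
    - [0,0,10,0]
    - [0,0,5,0]
    - [0,0,2,0]
    - [0,0,0,0]
    - [0,0,0,0]
    - [0,0,0,0]
    - [0,0,0,0]

```text
time: 18.23
position: [0.5332, -0.1138, 0.1031]
tool_rot: [[0.998, 0.056, 0.001], [0.056, -0.998, -0.0], [0.0, 0.0, -1.0]]
force: [0.2, 0.0, 0.3]
grip_width: 0.0089
finger_force: 59.3
```

```bash
cat > chk.py <<'E'
from h import *
from plant import ctrl
import sys
n=sys.argv[1]
s,p,d,c,R,o=wrist(ctrl,'w'+n);pos=s['position'];rot=np.array(s['tool_rot']);K=c['K']
print(s['time'],pos,s['force'],s['grip_width'],np.degrees(np.arctan2(rot[1,0],rot[0,0])))
def pts(v,u):
    D=d[v,u];return (np.c_[(u-K[0,2])/K[0,0]*D,(v-K[1,2])/K[1,1]*D,D]@R.T+o-pos)@rot*1000
v,u=[a.ravel() for a in np.mgrid[120:300,230:330]];P=pts(v,u);ok=d[v,u]>0
for lo,hi in((46,52),(35,46),(20,35),(-8,2)):
    k=(P[:,2]>lo)&(P[:,2]<hi)&(abs(P[:,1])<16)&ok
    if k.sum(): print(lo,hi,k.sum(),'x',np.percentile(P[k,0],[5,50,95]).round(1),'y',np.percentile(P[k,1],[2,50,98]).round(1),'u',u[k].min(),u[k].max(),'v',v[k].min(),v[k].max())
for x in plate(p,c,R,o,150):
    if len(x)>3:
        for q in(x[2][0],x[4]): print('tool rel',(rot.T@(np.array([q[0]/1000,q[1]/1000,.042])-pos)*1000).round(2))
        print(x)
        m=np.zeros(d.shape,bool);vv,uu=int(x[1][1])-12,int(x[1][0]);Q=pts(*[a.ravel() for a in np.mgrid[vv-3:vv+3,uu-14:uu-8]]);print('plate z tool',np.median(Q[:,2]),'world',pos[2]*1000-np.median(Q[:,2]))
# lock outline angle: dark top-face edges by row
g=cv2.GaussianBlur(cv2.cvtColor(p,cv2.COLOR_BGR2GRAY),(3,3),0)
t,_=ctrl.camera('side');cv2.imwrite(f'pics/side{n}.png',t)
a=cv2.resize(p[130:270,210:350],(400,400),interpolation=cv2.INTER_CUBIC)
b=cv2.resize(t[140:220,260:340],(400,400),interpolation=cv2.INTER_CUBIC);cv2.imwrite(f'pics/v{n}.png',np.hstack([a,b]))
E
python3 chk.py 7
```

```text
18.225 [ 0.53317616 -0.11383928  0.10306689] [0.19866867 0.00481319 0.27101479] 0.00893019874301138 3.2388493446672273
46 52 7 x [3.  3.6 3.7] y [-0.2  0.9  2.5] u 279 284 v 227 228
35 46 40 x [2.9 3.4 3.7] y [-0.2  1.4  2.6] u 279 284 v 228 235
20 35 55 x [3.  3.5 3.8] y [-0.1  0.9  2.5] u 279 284 v 234 243
-8 2 368 x [10.4 11.4 12. ] y [-11.    1.1  11.9] u 242 316 v 244 264
tool rel [-1.81  1.32 61.07]
tool rel [-2.71  0.99 61.07]
(np.int32(2086), array([281.54458293, 225.75743049]), ((531.4741821289062, -115.2720947265625), (31.9549560546875, 30.04474639892578), 3.222461700439453), 'slot', array([ 530.55414305, -114.98890909]), 295, np.float64(-176.9823154755801), array([ 6.32061602, 18.79648806]))
plate z tool 60.322425215121555 world 42.74446321085297
```

servo_tool:
  rows:
    - [0.4,0,1,0]
    - [0,0,0,0]
    - [0,0,0,0]
    - [0,0,0,0]
    - [0,0,0,0]
    - [0,0,0,0]

```text
time: 19.08
position: [0.5334, -0.1137, 0.1018]
tool_rot: [[0.998, 0.056, 0.0], [0.056, -0.998, 0.0], [0.0, -0.0, -1.0]]
force: [0.4, 0.7, -1.0]
grip_width: 0.0092
finger_force: 59.3
```

```bash
python3 chk.py 8
```

```text
19.075 [ 0.53341214 -0.11374854  0.1017918 ] [ 0.39192242  0.65711934 -0.97687346] 0.009234345609741049 3.238755928845461
46 52 9 x [3.1 3.2 3.3] y [-0.2  0.9  2.5] u 279 284 v 227 228
35 46 37 x [2.9 3.3 3.8] y [-0.2  1.4  2.6] u 279 284 v 228 235
20 35 55 x [3.  3.4 3.9] y [-0.1  1.4  2.5] u 279 284 v 234 243
-8 2 366 x [10.4 11.4 12. ] y [-11.4   0.9  12. ] u 242 314 v 244 264
tool rel [-1.6   1.53 59.79]
tool rel [-2.43  1.31 59.79]
(np.int32(2063), array([281.5899176 , 226.47503635]), ((531.905029296875, -115.3677978515625), (31.532194137573242, 30.080265045166016), 2.161560297012329), 'slot', array([ 531.06592664, -115.19717086]), 302, np.float64(-176.3411673207585), array([ 7.18672784, 17.59098446]))
plate z tool 58.947378657032985 world 42.84442196175996
```

View pics/v8.png

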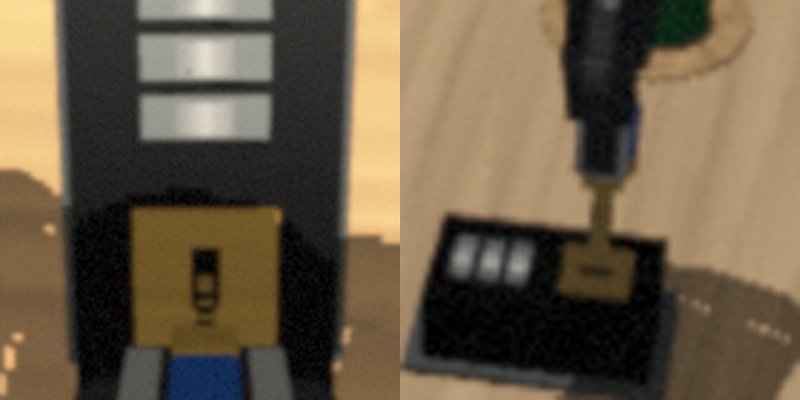

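The blade points straight into the slot (206,280 in the wrist crop). In the side crop the tip at (600,248) sits about 1 cm above the slot at (597,270), with no contact. Handing in.

```bash
python3 -c "
from plant import ctrl
print(ctrl.close_job())"
```

```text
the job is handed in; nothing more can be done
None
```

The job is handed in: the tin stands upright on the cork mat, and the blue key is held upright about 1 cm above the keyway centre, in line with the slot and clear of the lock (about 19 s of robot time).

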